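# Fetch the shaker from the slide-lid box

### The job

The salt shaker is stored in the wooden box with the sliding lid. Slide the lid along its grooves out of the box (it comes out at one end only; feel which one) and lay it flat on the table beside the box, bar upward; then lift the shaker out and stand it upright in the small steel tray. Set both down rather than dropping them, and leave the other things where they are.

Things in the scene. Friction and masses are not known exactly. Their poses are not given: they have to be found in the camera images.
- shaker_box: Wooden box fixed to the table, 150 x 116 x 115 mm; origin at the centre of its underside, z up, x along the lid's slide direction (the long side). Inner floor at z 8 mm, 130 mm long (x) and 96 mm wide (y); at x = +-48 mm small blocks on the long walls (below z 99 mm) narrow it to 74 mm. The end walls are 98 mm high.
- box_top (a point): Centre of the box's top, 115 mm above the table, between two 6 mm thick lips 96 mm apart. Under them the lid runs in grooves (8.5 mm high, 1.5 mm side play), so it lifts only after sliding its full 150 mm. One way it runs free (1 to 3 N drag); the other way a hidden stop holds it after about 13 mm: 10 N or more is the stop. Which way (box +x or -x) varies, cannot be seen and must be felt.
- lid_grip (a point): Middle of the grip bar on the loose lid (x along the slide, z up). Bar 14 mm thick in x, 60 mm long in y, 30 mm high; its top is 13 mm above this point, the panel's upper face 17 mm below it. Shut, this point is 123 mm above the table.
- lid: The same lid, 150 x 106 x 43 mm, 0.15 to 0.3 kg; origin 30 mm below lid_grip, level with the undersides of its two runners (60 mm long in x, 10 mm wide, 7 mm high, at y = +-41.5 mm under the 6 mm panel), on which it stands: laid flat on the table its z is 0.
- shaker_mid (a point): Middle of the salt shaker (half-way up): glass body 44 mm in diameter up to 70 mm, then a steel cap 34 mm in diameter, 90 mm tall in all, about 0.1 kg, standing upright and free on the floor of the box near its middle, hidden by the lid.
- shaker: The same shaker; origin at the centre of its base, z toward its cap.
- tray: Square steel tray, fixed, 130 x 130 x 16 mm, with 4 mm walls and a 4 mm floor; origin at the centre of its underside, z up.
- red_bottle: red squeeze bottle, 63 mm wide, 223 mm tall; loose bystander, origin at the centre of its underside
- yellow_bottle: yellow squeeze bottle, 63 mm wide, 223 mm tall; loose bystander, origin at the centre of its underside
- dredge: steel flour dredge with domed top, 59 mm wide, 97 mm tall (not the salt shaker); loose bystander, origin at the centre of its underside
- bell: counter call bell, 84 mm wide, 66 mm tall; loose bystander, origin at the centre of its underside
- spoon: portion spoon with yellow handle lying along its y, 340 mm long, 33 mm tall; loose bystander, origin at the centre of its underside
- clear_cup: clear plastic cup, 93 mm wide, 112 mm tall; loose bystander, origin at the centre of its underside
Things that resemble listed ones, but are neither listed nor needed, are in the scene too. What is meant by the lid is not white, and is the larger of those in its own colour.

How it is judged:
On the way, in this order (a step that is already met when the one before it is completed fails the run):
1. the lid has come out of its grooves at the free end ((x of lid in the frame of shaker_box above 0.13 m or x of lid in the frame of shaker_box below -0.13 m)), for 0.05 s.
2. the lid lies flat on the table, bar upward, and is let go (height (world z) of lid below 0.008 m and angle between lid's own z axis and vertical below 0.07 rad and linear speed of lid below 0.03 m/s and contact force between the fingers and lid below 0.2 N), for 0.2 s.
3. the shaker is lifted clear of the box (height (world z) of shaker_mid above 0.165 m), for 0.05 s.
At the end, for the whole second after the job is handed in: The lid lies flat on the table (within 4 degrees, runners within 8 mm of it), bar upward; the shaker stands upright (within 7 degrees) on the floor of the steel tray, its axis within 45 mm of the tray's middle along both tray axes; both are at rest and released (all of step 2 and x of shaker in the frame of tray between -0.045 and 0.045 m and y of shaker in the frame of tray between -0.045 and 0.045 m and z of shaker in the frame of tray below 0.009 m and angle between shaker's own z axis and vertical below 0.12 rad and linear speed of shaker below 0.03 m/s and contact force between the fingers and shaker below 0.2 N); the robot touches nothing.
It fails at once if the shaker is dropped or thrown (faster than 0.6 m/s out of the grip) (linear speed of shaker above 0.6 m/s and contact force between the fingers and shaker below 0.1 N).
It fails at once if the lid is dropped or thrown (faster than 0.7 m/s out of the grip) (linear speed of lid above 0.7 m/s and contact force between the fingers and lid below 0.1 N).
It fails at once if a bystander is moved by more than 50 mm or tipped over (distance of any of red_bottle, yellow_bottle, dredge, bell, spoon, clear_cup from where it was at the start of the episode above 0.05 m or angle between any of red_bottle, yellow_bottle, dredge, bell, clear_cup's own z axis and vertical above 0.5 rad).
It also fails if it takes over 67 s, if anything falls off the work surface, if the arm or the gripper's body presses on something with over 40 N, if the wrist force passes 120 N, or if a joint passes its speed limit or range.

### The arm

A 6-joint arm with a two-finger parallel gripper is mounted at the origin on a cart in front of the work surface, level with it; the furniture and walls round the work are solid. World frame = base frame: x ahead of the robot, y to its left, z up, the work surface at z = 0. Lengths are in m, angles in rad, forces in N, time in s.
With the tool pointing down it reaches from about 0.375 to 0.975 m from the base axis. Payload 3.8 kg.
Tool frame: the origin (TCP) lies at the very end of the fingers, on their centre line; the grasp point (between the pads) lies grip_point_offset behind it (grip_point_offset is the distance from the TCP to the grasp point, in m); z points along the fingers, y is the line along which they close (so a half turn about z gives the same grasp; the last joint's range is limited). The gripper opens to 88 mm and grips with 3 to 60 N. Pads are 18 mm wide; open, the fingers measure 123 mm over their backs; the gripper's body (75 mm by 187 mm) begins 45 mm behind the grasp point.
Start: joints at [-1.266, 0.264, 1.604, -0, 1.274, -0.037], TCP at [0.226, -0.636, 0.239] pointing down, gripper open.
Joint ranges: [-2.63, 2.63], [-0.94, 2.18], [0.31, 2.57], [-1.31, 4.45], [0, 2.66], [-2.55, 2.55]. Speed limits (rad/s): [2.57, 2.57, 3.14, 3.14, 3.14, 3.14].

### API

Orientations are given as a 3x3 rotation matrix whose columns are the frame's x, y, z axes.
In Python, from bench import * gives the robot as it stands.
- The arm moves only by the tool servo_tool, never from a script. Its argument "targets" is text: rows parted by semicolons, each of 7 numbers parted by spaces: the turn, a rotation vector about the tool's x, y, z in rad, then the shift along the tool's x, y, z in m, then the opening, from 0 (shut) to 1 (fully open). A call has 1 to 20 rows; each row is the pose to reach, as a shift and turn from the pose commanded when the call began, along the tool's axes at that moment; what a row does not reach only later rows make up. A row lasts 1/8 s, in which the tool goes at most 62.5 mm and 10.7 degrees, less where a joint would pass 70% of its speed; a pose out of reach is approached as far as the arm can. A call with a gripper value outside its range is refused whole. The fingers move at their own pace and stop on an object; the grip force is fixed at half the most. Time passes only in rows, so rows that repeat a pose let the fingers close. It gives the time, the measured TCP pose, the force, the opening and the grip force at its end, in the units of the state.
- state(): the state, without advancing time (a new reading comes with each control period).
- grab_frame(name): name is "scene" or "top"; returns (picture, depth): 400x640x3 uint8, red, green, blue; 400x640 float32, m along the optical axis (not along the pixel's ray), 0 where there is no reading.
- calibration(name): a dict with "fovy" (degrees; the focal length in pixels is half the picture's height over the tangent of half this angle, whatever the lens; pixels are square), "cx", "cy" (the principal point, pixels), "k1" (the pictures are not rectified: a ray, as slopes to the right and down, at radius r is drawn at 1 + k1 r^2 times it, then the intrinsics apply), "view" (4x4, takes a point from world to camera coordinates). Camera axes: x right, y down, z forward; pixel columns grow to the right and rows downward; lengths in m; the calibration is good to about 2 mm. A picture is of the moment at which its call begins. calibration takes no time and is no camera call.
- sign_off(): hands the job in; it is judged then, once.
The state is a dict: "time": time; "joints": joint angles; "joint_vel": joint speeds; "joint_efforts": joint torques, N m; "tcp_pos": TCP position; "orientation": TCP orientation; "ft_force": force on the tool from outside, world axes, zero at the start; "wrist_torque": the same for the moment, N m; "gripper_width": finger opening in m; "grasp_force": force on a finger pad.
Only numpy, scipy, OpenCV 4.12 (cv2) and the standard library are available. Lean on these libraries where they do the work, as an engineer would, in place of code of your own. Each camera call takes 0.05 s, during which the arm holds its last target. There are 200 camera calls.

## Working session

There is one attempt and no reset: what is moved stays moved. The work goes in short steps, Python scripts to look and compute and a tool call to move; the robot and the scene stay as the last step left them, time stands still between calls to the robot, and variables do not carry over. Pictures are saved under pics/ and viewed, at most 10 in all, crops included, and the job is handed in when it is done.

Besides the shell and the picture viewer there is one more tool, called after "Call:" as name(argument=value, ...) on one line, values as JSON. servo_tool: Moves the arm, as the interface text tells. Its arguments: {"type":"object","properties":{"targets":{"type":"string"}},"required":["targets"]}

```bash
mkdir -p pics; ls; python3 - <<'E'
from bench import *
import cv2,numpy as np
s=state(); print({k:np.round(v,3).tolist() for k,v in s.items()})
try: print(grip_point_offset)
except Exception as e: print(e)
for n in("scene","top"):
    p,d=grab_frame(n); np.savez(n+"0.npz",p=p,d=d); cv2.imwrite(f"pics/{n}0.png",p[:,:,::-1]); c=calibration(n); print({k:np.round(v,3).tolist() for k,v in c.items()})
E
```

```text
pics
{'time': 0.0, 'joints': [-1.266, 0.265, 1.605, -0.0, 1.274, -0.037], 'joint_vel': [0.002, 0.001, 0.002, -0.002, 0.0, 0.002], 'joint_efforts': [0.002, -50.211, -35.687, 0.073, 0.029, -0.0], 'tcp_pos': [0.226, -0.635, 0.237], 'orientation': [[0.942, 0.335, -0.001], [0.335, -0.942, 0.002], [0.0, -0.002, -1.0]], 'ft_force': [0.109, -0.174, -0.847], 'wrist_torque': [0.017, -0.039, -0.017], 'grasp_force': 0.0, 'gripper_width': 0.088}
0.0187
{'fovy': 45.208, 'cx': 323.447, 'cy': 198.231, 'k1': -0.136, 'view': [[-0.524, -0.852, 0.002, 0.245], [-0.665, 0.407, -0.626, 0.487], [0.533, -0.329, -0.78, 1.318], [0.0, 0.0, 0.0, 1.0]]}
{'fovy': 45.883, 'cx': 323.454, 'cy': 197.698, 'k1': 0.044, 'view': [[0.026, -1.0, -0.007, -0.095], [-0.994, -0.025, -0.109, 0.61], [0.108, 0.01, -0.994, 1.718], [0.0, 0.0, 0.0, 1.0]]}
```

View pics/top0.png

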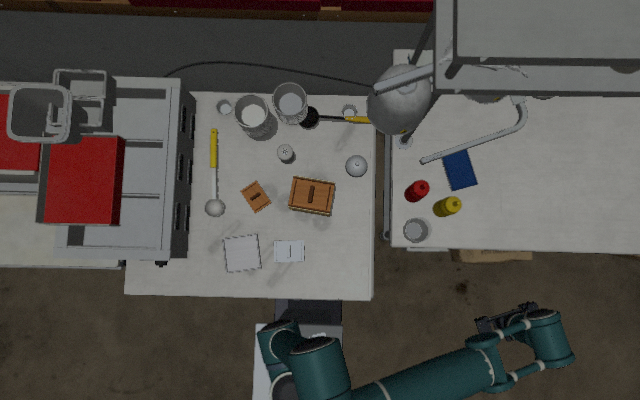

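View pics/scene0.png

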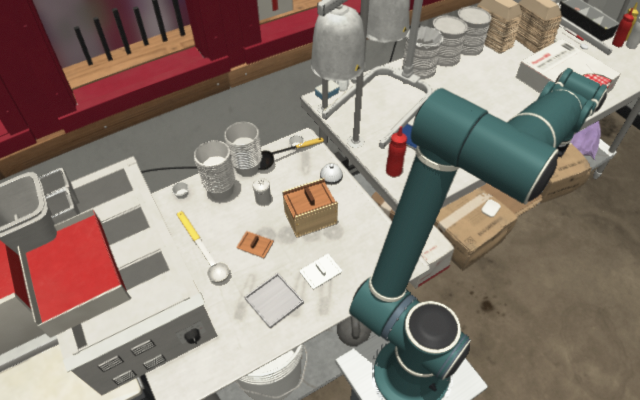

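The top view shows three lid-like things: on the box at (312,195), orange-brown; a smaller orange-brown one on the table at (256,196); a white one at (289,251). The lid meant is the one on the box, since it is not white and is the larger of the two brown ones. The tray is at (241,253), the dredge at (285,152), the bell at (356,166) and the spoon at (214,175). Next I'll confirm the lid in a crop and measure.

```bash
cat > h.py <<'E'
from bench import *
import numpy as np,cv2
def cloud(n,d):
    c=calibration(n); f=200/np.tan(np.radians(c["fovy"])/2)
    K=np.array([[f,0,c["cx"]],[0,f,c["cy"]],[0,0,1]])
    v,u=np.mgrid[:400,:640]
    pts=np.stack([u,v],-1).reshape(-1,1,2).astype(float)
    r=cv2.undistortPoints(pts,K,np.array([c["k1"],0,0,0,0])).reshape(400,640,2)
    V=np.array(c["view"])
    P=np.concatenate([r*d[...,None],d[...,None]],-1)
    return (P-V[:3,3])@V[:3,:3]
def rect(P,m):
    (c,s,a)=cv2.minAreaRect(P[m][:,:2].astype(np.float32)*1000); return np.round(c,1),np.round(s,1),round(a,2),int(m.sum()),np.round(np.median(P[m][:,2]),4)
E
python3 - <<'E'
from h import *
z=np.load("top0.npz");p,d=z["p"],z["d"];P=cloud("top",d)
s=np.load("scene0.npz");S=cloud("scene",s["d"])
for (u,v) in [(312,195),(289,186),(335,190),(256,196),(241,253),(289,251),(285,152),(356,166),(214,207),(213,140),(416,190),(447,207),(415,230),(250,120),(290,105),(395,100),(310,116),(348,110),(224,107),(180,180),(375,200),(270,298),(200,294)]: print((u,v),np.round(P[v,u],3))
for name,Q in (("top",P),("scene",S)):
    X,Y,Z=Q[...,0],Q[...,1],Q[...,2]; v=(z["d"] if name=="top" else s["d"])>0
    b=P[195,312]; near=v&(np.hypot(X-b[0],Y-b[1])<.11)
    for lo,hi in((.09,.104),(.104,.111),(.111,.12),(.125,.145)):
        m=near&(Z>lo)&(Z<hi)
        if m.sum()>5: print(name,lo,hi,rect(Q,m),Q[m].mean(0).round(4))
    t=P[253,241]; m=v&(np.abs(X-t[0])<.09)&(np.abs(Y-t[1])<.09)&(Z>.009)&(Z<.03); print(name,"tray",rect(Q,m),Q[m].mean(0).round(4))
cv2.imwrite("pics/crop.png",np.hstack([cv2.resize(p[150:290,190:390,::-1],None,fx=2.0,fy=2.85),cv2.resize(s["p"][150:330,180:380,::-1],None,fx=2,fy=2.216)])[:398])
E
```

```text
(312, 195) [ 0.61  -0.04   0.129]
(289, 186) [0.657 0.053 0.002]
(335, 190) [ 0.646 -0.122 -0.002]
(256, 196) [0.613 0.172 0.027]
(241, 253) [0.401 0.221 0.013]
(289, 251) [0.413 0.042 0.03 ]
(285, 152) [0.77  0.064 0.086]
(356, 166) [ 0.731 -0.196  0.051]
(214, 207) [ 0.571  0.333 -0.004]
(213, 140) [0.823 0.344 0.02 ]
(416, 190) [ 0.631 -0.394  0.174]
(447, 207) [ 0.575 -0.498  0.179]
(415, 230) [ 0.503 -0.423  0.001]
(250, 120) [0.871 0.187 0.139]
(290, 105) [0.935 0.049 0.119]
(395, 100) [ 0.811 -0.263  0.583]
(310, 116) [ 0.926 -0.019  0.014]
(348, 110) [ 0.957 -0.164  0.001]
(224, 107) [0.954 0.311 0.011]
(180, 180) [0.647 0.414 0.162]
(375, 200) [ 0.707 -0.362 -0.893]
(270, 298) [ 0.148  0.211 -0.88 ]
(200, 294) [ 0.248  0.367 -0.001]
top 0.09 0.104 (array([611.3, -34.3]), array([151.9, 108.1]), 81.6, 389, np.float64(0.1018)) [ 0.6158 -0.0365  0.1011]
top 0.104 0.111 (array([615.1, -35.1]), array([150.1, 116.4]), 81.58, 637, np.float64(0.1071)) [ 0.6149 -0.0346  0.1072]
top 0.111 0.12 (array([615. , -35.3]), array([148.4, 117. ]), 81.64, 286, np.float64(0.1144)) [ 0.6155 -0.0348  0.1148]
top 0.125 0.145 (array([612.1, -33.8]), array([ 19.4, 112.6]), 74.66, 70, np.float64(0.1356)) [ 0.6144 -0.0344  0.1351]
top tray (array([402.5, 219.2]), array([164., 173.]), 85.68, 309, np.float64(0.0122)) [0.4029 0.2221 0.0135]
scene 0.09 0.104 (array([607.7, -32.5]), array([151.9, 116.7]), 81.31, 674, np.float64(0.1016)) [ 0.6061 -0.0298  0.1008]
scene 0.104 0.111 (array([611.9, -33.2]), array([153.6, 124.6]), 81.56, 516, np.float64(0.1062)) [ 0.6104 -0.0303  0.1067]
scene 0.111 0.12 (array([611.5, -33.3]), array([148.3, 120. ]), 81.68, 197, np.float64(0.1141)) [ 0.6076 -0.031   0.1142]
scene 0.125 0.145 (array([610.5, -32. ]), array([15.4, 62.6]), 85.06, 75, np.float64(0.1327)) [ 0.6078 -0.031   0.1323]
scene tray (array([398.3, 221.3]), array([133.4, 131.5]), 10.01, 272, np.float64(0.0133)) [0.3973 0.2192 0.0135]
```

View pics/crop.png

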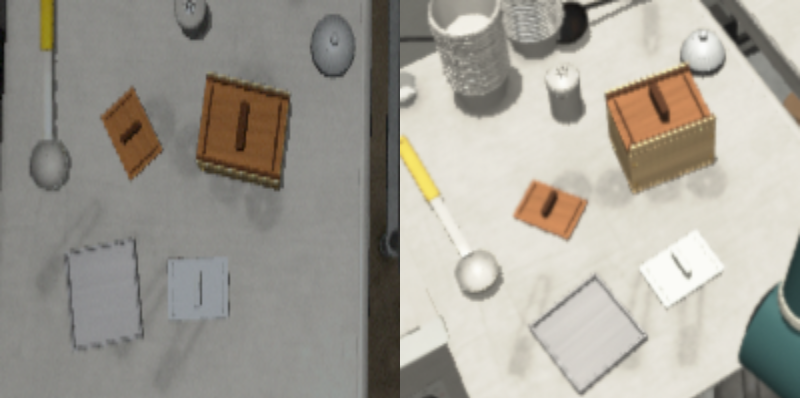

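The crop confirms it: the lid on the box (left panel, around (243,128)) is brown, and clearly larger than the loose brown one at (130,133). The box centre is about (0.613,-0.034), with the slide axis at 81.6°. Moving to hover above it.

Call:
servo_tool(targets="0 0 0 0 0 -0.06 1;0 0 0 0 0 -0.113 1;0 0 0.17 0.05 -0.038 -0.113 1;0 0 0.34 0.1 -0.077 -0.113 1;0 0 0.489 0.15 -0.116 -0.113 1;0 0 0.489 0.2 -0.154 -0.113 1;0 0 0.489 0.25 -0.193 -0.113 1;0 0 0.489 0.3 -0.232 -0.113 1;0 0 0.489 0.35 -0.27 -0.113 1;0 0 0.489 0.4 -0.309 -0.113 1;0 0 0.489 0.45 -0.347 -0.113 1;0 0 0.489 0.5 -0.386 -0.113 1;0 0 0.489 0.566 -0.437 -0.113 1;0 0 0.489 0.566 -0.437 -0.113 1;0 0 0.489 0.566 -0.437 -0.113 1;0 0 0.489 0.566 -0.437 -0.06 1;0 0 0.489 0.566 -0.437 -0.01 1;0 0 0.489 0.566 -0.437 0.037 1;0 0 0.489 0.566 -0.437 0.037 1")

```text
time: 2.48
tcp_pos: [0.6087, -0.0355, 0.1967]
orientation: [[0.989, -0.148, -0.01], [-0.148, -0.989, 0.001], [-0.01, 0.001, -1.0]]
ft_force: [0.2, -0.7, -0.4]
gripper_width: 0.0883
grasp_force: 0.0
```

Call:
servo_tool(targets="0 0 0 0.003 0 0.03 1;0 0 0 0.003 0 0.06 1;0 0 0 0.003 0 0.076 1;0 0 0 0.003 0 0.084 1;0 0 0 0.003 0 0.084 1;0 0 0 0.003 0 0.084 1")

```text
time: 3.22
tcp_pos: [0.617, -0.0351, 0.1191]
orientation: [[0.989, -0.147, 0.002], [-0.147, -0.989, -0.0], [0.002, -0.0, -1.0]]
ft_force: [0.0, 0.2, -1.2]
gripper_width: 0.0881
grasp_force: 0.0
```

Call:
servo_tool(targets="0 0 0 -0.003 0 0.007 1;0 0 0 -0.003 0 0.007 0;0 0 0 -0.003 0 0.007 0;0 0 0 -0.003 0 0.007 0;0 0 0 -0.003 0 0.007 0;0 0 0 -0.003 0 0.007 0;0 0 0 -0.003 0 0.007 0")

```text
time: 4.1
tcp_pos: [0.6131, -0.0345, 0.1107]
orientation: [[0.989, -0.147, 0.0], [-0.147, -0.989, -0.0], [0.0, -0.0, -1.0]]
ft_force: [0.7, -0.1, -0.3]
gripper_width: 0.0302
grasp_force: 0.0
```

Call:
servo_tool(targets="0 0 0 0 0 0 0;0 0 0 0 0 0 0;0 0 0 0 0 0 0;0 0 0 0 0 0 0")

```text
time: 4.6
tcp_pos: [0.6131, -0.0344, 0.1107]
orientation: [[0.989, -0.147, 0.0], [-0.147, -0.989, 0.0], [-0.0, -0.0, -1.0]]
ft_force: [-0.1, 1.1, 0.7]
gripper_width: 0.0139
grasp_force: 30.0
```

Gripped at 14 mm. I'll feel along tool +y (world -y) first.

Call:
servo_tool(targets="0 0 0 0 0.004 0 0;0 0 0 0 0.008 0 0;0 0 0 0 0.011 0 0;0 0 0 0 0.013 0 0;0 0 0 0 0.015 0 0;0 0 0 0 0.016 0 0;0 0 0 0 0.016 0 0")

```text
time: 5.48
tcp_pos: [0.6107, -0.0506, 0.1107]
orientation: [[0.989, -0.147, -0.0], [-0.147, -0.989, -0.0], [0.0, 0.0, -1.0]]
ft_force: [0.5, -0.1, 0.1]
gripper_width: 0.0135
grasp_force: 30.0
```

Call:
servo_tool(targets="0 0 0 0 0.003 0 0;0 0 0 0 0.006 0 0;0 0 0 0 0.009 0 0")

```text
time: 5.85
tcp_pos: [0.6093, -0.0594, 0.1107]
orientation: [[0.989, -0.147, 0.0], [-0.147, -0.989, 0.0], [0.0, -0.0, -1.0]]
ft_force: [0.6, 0.6, 0.1]
gripper_width: 0.014
grasp_force: 30.0
```

Call:
servo_tool(targets="0 0 0 0 0.01 0 0;0 0 0 0 0.02 0 0;0 0 0 0 0.03 0 0;0 0 0 0 0.04 0 0;0 0 0 0 0.05 0 0;0 0 0 0 0.06 0 0;0 0 0 0 0.07 0 0;0 0 0 0 0.08 0 0;0 0 0 0 0.09 0 0;0 0 0 0 0.1 0 0;0 0 0 0 0.11 0 0;0 0 0 0 0.12 0 0")

```text
time: 7.35
tcp_pos: [0.5916, -0.1786, 0.1106]
orientation: [[0.989, -0.147, -0.0], [-0.147, -0.989, -0.0], [-0.0, 0.0, -1.0]]
ft_force: [-0.8, -0.4, -0.4]
gripper_width: 0.0139
grasp_force: 30.0
```

Call:
servo_tool(targets="0 0 0 0 0.01 0 0;0 0 0 0 0.02 0 0;0 0 0 0 0.03 0 0;0 0 0 0 0.03 0 0;0 0 0 0 0.03 0 0")

```text
time: 7.98
tcp_pos: [0.5873, -0.2075, 0.1106]
orientation: [[0.989, -0.147, -0.0], [-0.147, -0.989, 0.0], [-0.0, -0.0, -1.0]]
ft_force: [-0.0, 1.1, -2.0]
gripper_width: 0.0137
grasp_force: 30.0
```

```bash
python3 - <<'E'
from h import *
p,d=grab_frame("scene"); q,e=grab_frame("top"); np.savez("1.npz",p=p,d=d,q=q,e=e)
s=state();print(s["ft_force"],s["tcp_pos"])
cv2.imwrite("pics/1.png",np.hstack([cv2.resize(q[130:300,200:400,::-1],(400,340)),cv2.resize(p[130:300,180:380,::-1],(400,340))]))
P=cloud("top",e)
for r in (200,230,250,270):
    print(r,[ (u,np.round(P[r,u],2).tolist()) for u in (355,365,372,380)])
E
```

```text
[ 0.49683058 -0.65803379 -1.03042015] [ 0.58739162 -0.2073116   0.11067666]
200 [(355, [0.56, -0.17, 0.46]), (365, [0.56, -0.2, 0.48]), (372, [0.56, -0.22, 0.48]), (380, [0.56, -0.24, 0.49])]
230 [(355, [0.5, -0.2, 0.01]), (365, [0.5, -0.24, -0.0]), (372, [0.48, -0.21, 0.53]), (380, [0.54, -0.39, -0.9])]
250 [(355, [0.42, -0.17, 0.6]), (365, [0.42, -0.19, 0.58]), (372, [0.42, -0.26, -0.0]), (380, [0.43, -0.39, -0.9])]
270 [(355, [0.37, -0.17, 0.62]), (365, [0.35, -0.24, -0.0]), (372, [0.35, -0.27, -0.0]), (380, [0.32, -0.4, -0.9])]
```

View pics/1.png

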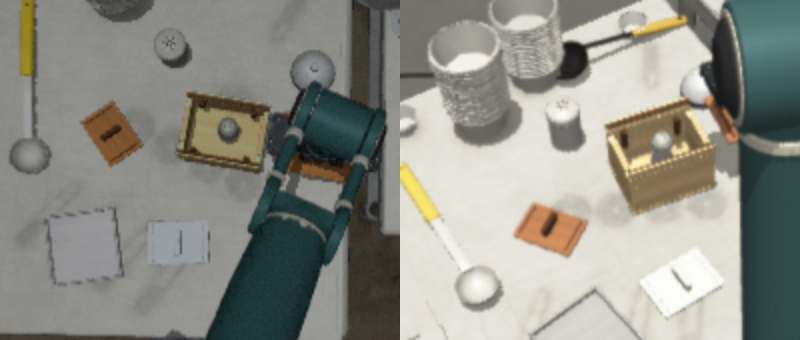

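The lid is out by 175 mm and held; the shaker shows in the open box at about (228,130) in the left panel. Carrying the lid to the free area near (0.45,-0.155).

Call:
servo_tool(targets="0 0 0 0 0 -0.02 0;0 0 0 0 0 -0.045 0;0 0 0 -0.02 -0.005 -0.045 0;0 0 0 -0.045 -0.01 -0.045 0;0 0 0 -0.07 -0.016 -0.045 0;0 0 0 -0.095 -0.022 -0.045 0;0 0 0 -0.12 -0.027 -0.045 0;0 0 0 -0.143 -0.032 -0.045 0;0 0 0 -0.143 -0.032 -0.045 0;0 0 0 -0.143 -0.032 -0.025 0;0 0 0 -0.143 -0.032 0 0;0 0 0 -0.143 -0.032 0.025 0;0 0 0 -0.143 -0.032 0.05 0;0 0 0 -0.143 -0.032 0.07 0;0 0 0 -0.143 -0.032 0.08 0;0 0 0 -0.143 -0.032 0.086 0;0 0 0 -0.143 -0.032 0.089 0;0 0 0 -0.143 -0.032 0.089 0;0 0 0 -0.143 -0.032 0.089 0")

```text
time: 10.45
tcp_pos: [0.4511, -0.1552, 0.0223]
orientation: [[0.989, -0.147, 0.001], [-0.147, -0.989, -0.0], [0.001, 0.0, -1.0]]
ft_force: [0.4, -0.0, -2.1]
gripper_width: 0.0135
grasp_force: 30.0
```

```bash
python3 - <<'E'
from h import *
z=np.load("1.npz")
for n,k in(("top","e"),("scene","d")):
    Q=cloud(n,z[k]); m=(z[k]>0)&(np.hypot(Q[...,0]-.613,Q[...,1]+.034)<.045)&(Q[...,2]>.085)&(Q[...,2]<.11)
    print(n,rect(Q,m),Q[m].mean(0).round(4))
    m=(z[k]>0)&(np.hypot(Q[...,0]-.613,Q[...,1]+.034)<.11)&(Q[...,2]>.111)&(Q[...,2]<.12)
    print("lips",rect(Q,m))
E
```

```text
top (array([622.3, -43.3]), array([29.1, 32.4]), 0.45, 67, np.float64(0.0927)) [ 0.6228 -0.0443  0.0927]
lips (array([615.1, -35.4]), array([148.2, 116.8]), 81.67, 176, np.float64(0.1149))
scene (array([627.1, -44.3]), array([30.7, 53.4]), 69.9, 62, np.float64(0.0901)) [ 0.6172 -0.0402  0.0903]
lips (array([610.5, -33.3]), array([149. , 121.3]), 81.66, 194, np.float64(0.1134))
```

Call:
servo_tool(targets="0 0 0 0 0 0.002 0;0 0 0 0 0 0.004 0;0 0 0 0 0 0.0045 0;0 0 0 0 0 0.0045 0")

```text
time: 10.95
tcp_pos: [0.4508, -0.1551, 0.0177]
orientation: [[0.989, -0.147, 0.0], [-0.147, -0.989, -0.0], [0.0, 0.0, -1.0]]
ft_force: [-2.4, 0.3, 4.2]
gripper_width: 0.0138
grasp_force: 30.0
```

Contact felt. Releasing and rising.

Call:
servo_tool(targets="0 0 0 0 0 0 0.6;0 0 0 0 0 0 0.6;0 0 0 0 0 0 0.6;0 0 0 0 0 0 0.6;0 0 0 0 0 0 0.6;0 0 0 0 0 0 0.6;0 0 0 0 0 -0.02 0.6;0 0 0 0 0 -0.06 0.6;0 0 0 0 0 -0.12 0.6;0 0 0 0 0 -0.18 0.6;0 0 0 0 0 -0.22 0.6;0 0 0 0 0 -0.22 0.6;0 0 0 0 0 -0.22 0.6")

```text
time: 12.58
tcp_pos: [0.45, -0.1547, 0.2363]
orientation: [[0.989, -0.147, -0.001], [-0.147, -0.989, 0.0], [-0.001, -0.0, -1.0]]
ft_force: [-0.3, -0.1, 0.6]
gripper_width: 0.0528
grasp_force: 0.0
```

```bash
python3 - <<'E'
from h import *
p,d=grab_frame("scene"); q,e=grab_frame("top"); np.savez("2.npz",p=p,d=d,q=q,e=e)
s=state();print(s["tcp_pos"],s["gripper_width"])
cv2.imwrite("pics/2.png",np.hstack([cv2.resize(q[140:300,220:380,::-1],(400,400)),cv2.resize(p[150:330,200:380,::-1],(400,400))]))
for n,k in(("top",e),("scene",d)):
    Q=cloud(n,k); m=(k>0)&(np.hypot(Q[...,0]-.613,Q[...,1]+.034)<.045)&(Q[...,2]>.085)&(Q[...,2]<.105)
    ii=np.argwhere(m); print(n,rect(Q,m),Q[m].mean(0).round(4),ii.min(0),ii.max(0))
    m=(k>0)&(abs(Q[...,0]-.45)<.09)&(abs(Q[...,1]+.155)<.1)&(Q[...,2]>.006)&(Q[...,2]<.05); print("lid",rect(Q,m))
E
```

```text
[ 0.44931009 -0.1544756   0.2349874 ] 0.05313617289675695
top (array([624.5, -43.3]), array([31. , 30.6]), 41.74, 62, np.float64(0.0925)) [ 0.6231 -0.0437  0.0928] [189 309] [197 318]
lid (array([ 448.8, -156. ]), array([177.8, 192.6]), 0.8, 140, np.float64(0.0091))
scene (array([630.2, -38. ]), array([55.6, 26.9]), 4.77, 67, np.float64(0.0911)) [ 0.6192 -0.0394  0.0916] [189 301] [204 315]
lid (array([ 471.8, -128.1]), array([106.8, 191.4]), 37.84, 499, np.float64(0.0111))
```

View pics/2.png

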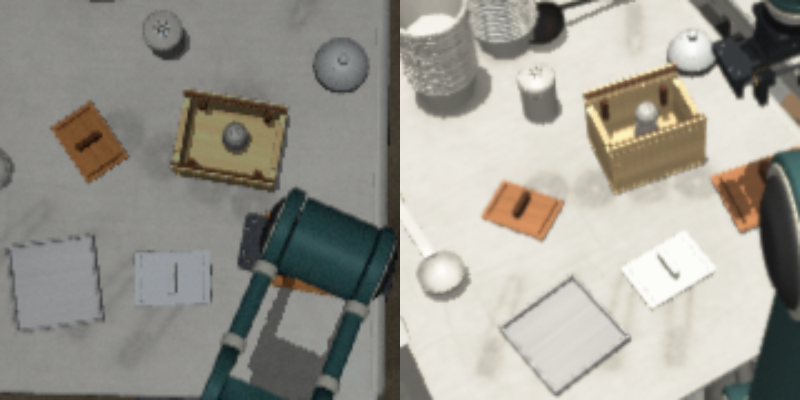

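The lid lies flat in the free area, partly hidden by the wrist. The shaker cap is at (236,136) in the left panel, which gives about (0.622,-0.043). Moving above it.

Call:
servo_tool(targets="0 0 0 0.03 -0.027 0 0.75;0 0 0 0.07 -0.06 0 0.75;0 0 0 0.11 -0.096 0 0.75;0 0 0 0.14 -0.12 0 0.75;0 0 0 0.154 -0.136 0 0.75;0 0 0 0.154 -0.136 0.03 0.75;0 0 0 0.154 -0.136 0.06 0.75;0 0 0 0.154 -0.136 0.09 0.75;0 0 0 0.154 -0.136 0.11 0.75;0 0 0 0.154 -0.136 0.11 0.75;0 0 0 0.154 -0.136 0.11 0.75")

```text
time: 14.05
tcp_pos: [0.6235, -0.0433, 0.1282]
orientation: [[0.989, -0.147, 0.001], [-0.147, -0.989, -0.0], [0.001, -0.0, -1.0]]
ft_force: [0.5, 0.8, -0.5]
gripper_width: 0.0662
grasp_force: 0.0
```

Call:
servo_tool(targets="0 0 0 -0.001 0 0.02 0.75;0 0 0 -0.001 0 0.035 0.75;0 0 0 -0.001 0 0.05 0.75;0 0 0 -0.001 0 0.06 0.75;0 0 0 -0.001 0 0.066 0.75;0 0 0 -0.001 0 0.066 0.75;0 0 0 -0.001 0 0.066 0.75")

```text
time: 14.92
tcp_pos: [0.6224, -0.0429, 0.0618]
orientation: [[0.989, -0.147, 0.001], [-0.147, -0.989, -0.0], [0.001, -0.0, -1.0]]
ft_force: [0.7, 0.0, -0.3]
gripper_width: 0.0663
grasp_force: 0.0
```

Call:
servo_tool(targets="0 0 0 0 0 0 0.4;0 0 0 0 0 0 0.4;0 0 0 0 0 0 0.4;0 0 0 0 0 0 0.4;0 0 0 0 0 0 0.4;0 0 0 0 0 0 0.4")

```text
time: 15.68
tcp_pos: [0.622, -0.0428, 0.0613]
orientation: [[0.989, -0.147, 0.0], [-0.147, -0.989, 0.0], [0.0, -0.0, -1.0]]
ft_force: [0.5, -0.5, 0.1]
gripper_width: 0.0357
grasp_force: 0.4
```

The width is 36 mm, not the 44 mm expected at the glass, so I'll look before continuing.

```bash
python3 - <<'E'
from h import *
p,d=grab_frame("scene"); q,e=grab_frame("top")
s=state();print(s["tcp_pos"],s["gripper_width"],s["grasp_force"])
cv2.imwrite("pics/3.png",np.hstack([cv2.resize(q[150:240,270:360,::-1],(400,400)),cv2.resize(p[150:250,260:360,::-1],(400,400))]))
E
```

```text
[ 0.62199366 -0.04287773  0.06128679] 0.035668636742605425 0.3756689533702229
```

View pics/3.png

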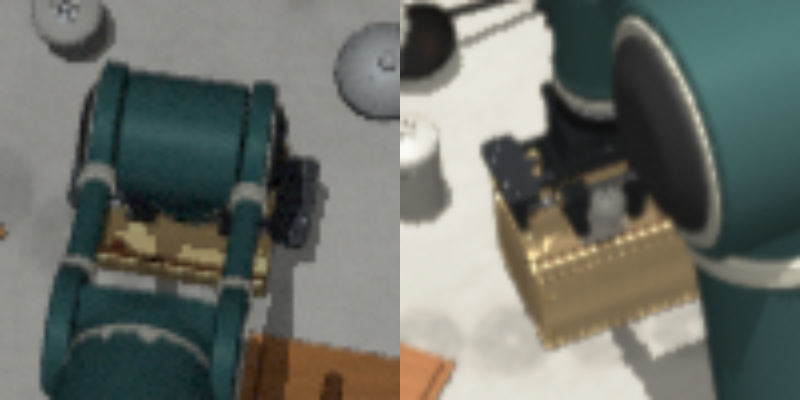

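Call:
servo_tool(targets="0 0 0 0 0 0 0.75;0 0 0 0 0 0 0.75;0 0 0 0 0 0 0.75;0 0 0 0 0 0 0.75;0 0 0 0 0 -0.03 0.75;0 0 0 0 0 -0.07 0.75;0 0 0 0 0 -0.12 0.75;0 0 0 -0.06 0.03 -0.14 0.75;0 0 0 -0.11 0.07 -0.14 0.75;0 0 0 -0.154 0.12 -0.14 0.75;0 0 0 -0.154 0.136 -0.14 0.75;0 0 0 -0.154 0.136 -0.14 0.75")

```text
time: 17.27
tcp_pos: [0.4487, -0.156, 0.2015]
orientation: [[0.989, -0.15, 0.001], [-0.15, -0.989, -0.0], [0.001, 0.0, -1.0]]
ft_force: [-0.0, -0.5, -0.1]
gripper_width: 0.0657
grasp_force: 0.0
```

```bash
python3 - <<'E'
from h import *
p,d=grab_frame("scene"); q,e=grab_frame("top"); np.savez("4.npz",p=p,d=d,q=q,e=e)
print(state()["tcp_pos"])
cv2.imwrite("pics/4.png",np.hstack([cv2.resize(q[170:220,285:335,::-1],(400,400),interpolation=cv2.INTER_CUBIC),cv2.resize(p[170:240,275:345,::-1],(400,400),interpolation=cv2.INTER_CUBIC)]))
Q=cloud("top",e)
for z0,z1 in((.015,.05),(.05,.075),(.075,.088),(.088,.094),(.094,.105)):
    m=(e>0)&(np.hypot(Q[...,0]-.622,Q[...,1]+.043)<.035)&(Q[...,2]>z0)&(Q[...,2]<z1)
    if m.sum()>2: print(z0,rect(Q,m))
for v in range(185,203): print(v,(1000*Q[v,302:324,2]).round().astype(int))
E
```

```text
[ 0.44993913 -0.15475618  0.20144274]
0.015 (array([625.7, -41.2]), array([48.2, 56.2]), 1.55, 20, np.float64(0.0365))
0.05 (array([614.8, -44.3]), array([22.3, 36.7]), 0.57, 26, np.float64(0.0588))
0.075 (array([615.3, -48.5]), array([16.5, 33.8]), 29.3, 16, np.float64(0.0856))
0.088 (array([623.8, -45.3]), array([25.6, 28.7]), 3.08, 31, np.float64(0.091))
0.094 (array([622.7, -46. ]), array([25.4, 22.8]), 66.82, 23, np.float64(0.0962))
185 [ 6 17  7  5  3 10 23 11 14  7  7  8  7 14  7 22 13 32 30 32 42 47]
186 [11  4 19  0  7  6  5  9 16 10  8  9  3 13  5  6  9  0  8  9 19 27]
187 [16  7  8  8  3  8  4 11  1 11 10  3  3 10  7  8  4  8 12  0  7  5]
188 [10 10 11  6  3  8 10 15 11  9  5  3  8 15  3 12  9 12  6 11  7 13]
189 [12 -2  3 14 15  3  8  5  8  9 95 98 91 92 89 10  1  0  5  2  0  6]
190 [13 10 12 10  5  8  9 -3 10 88 95 89 95 91 96 89  7  5 11 15  6 10]
191 [  3   3  10  10   9   7   5   5  93  93  98 103  93  90  92  91  82   6
   3  -3   5   5]
192 [   6    7    6    2    7   -1    3   49   93   90   95   96  104   99
 1773   91   94   33    3   -5   -1   10]
193 [  9  12   3  13  12   6   6  56 100  99  95  89  96  89  95  94  90  60
   4  13  11   8]
194 [ 7 10 -5  9 11  7 13 59 96 90 95 99 92 92 89 85 83 51  4  8  8 12]
195 [10  9 13  6 16  7 13 60 87 85 87 90 98 92 95 96 83 53 14  5  2  7]
196 [ 8  8 14 11  2 12 11 53 75 92 87 86 98 92 89 90 56 47 11 13 14 13]
197 [14  8 11  3  9  7 10 51 66 76 86 84 86 88 87 73 62 39 17 10  7 15]
198 [ 1  1 13 10  5  4 11 35 52 59 63 68 66 69 63 52 46  4 10 10  5 14]
199 [10  4  8 -1 18  3  4  2 38 53 53 60 54 59 54 42  4 12  0  5  7 12]
200 [12  8 14  7  6  2  4  5 15  7 38 36 37 43 39 15 14 14 11 17  5  9]
201 [10  1  6  5  1  1  4 12  9  7  1  6 11  1  9  6  7  4  4  1 16 11]
202 [12 10  1  5 13  6  3  7 12 -2 10  2 10  8  9  8  3 10 10 11  4  6]
```

View pics/4.png

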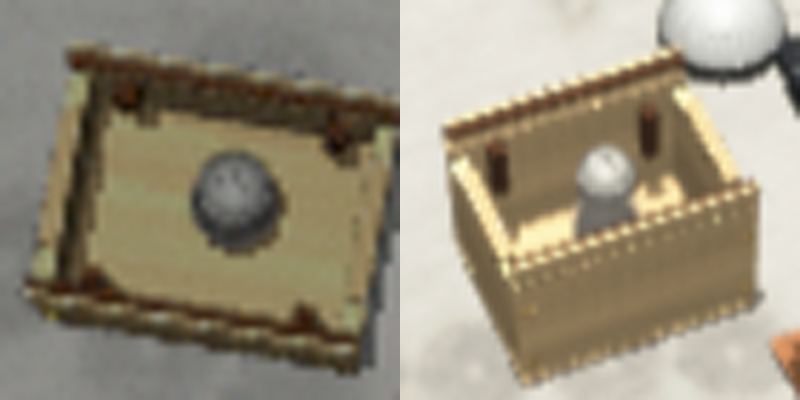

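The shaker is upright and unmoved, with its cap at (236,195) in the left panel. Its body simply tapers at the top, so 36 mm there is plausible. Going back down to close fully.

Call:
servo_tool(targets="0 0 0 0.04 -0.036 0 0.75;0 0 0 0.08 -0.072 0 0.75;0 0 0 0.12 -0.105 0 0.75;0 0 0 0.154 -0.136 0 0.75;0 0 0 0.154 -0.136 0 0.75;0 0 0 0.154 -0.136 0.03 0.75;0 0 0 0.154 -0.136 0.06 0.75;0 0 0 0.154 -0.136 0.085 0.75;0 0 0 0.154 -0.136 0.11 0.75;0 0 0 0.154 -0.136 0.13 0.75;0 0 0 0.154 -0.136 0.141 0.75;0 0 0 0.154 -0.136 0.141 0.5;0 0 0 0.154 -0.136 0.141 0.4;0 0 0 0.154 -0.136 0.141 0.4;0 0 0 0.154 -0.136 0.141 0;0 0 0 0.154 -0.136 0.141 0;0 0 0 0.154 -0.136 0.141 0;0 0 0 0.154 -0.136 0.141 0;0 0 0 0.154 -0.136 0.141 0;0 0 0 0.154 -0.136 0.141 0")

```text
time: 19.88
tcp_pos: [0.6228, -0.043, 0.0612]
orientation: [[0.989, -0.147, 0.002], [-0.147, -0.989, -0.0], [0.002, -0.0, -1.0]]
ft_force: [-0.5, 1.2, 5.8]
gripper_width: 0.0337
grasp_force: 29.4
```

Call:
servo_tool(targets="0 0 0 0 0 -0.005 0;0 0 0 0 0 -0.015 0;0 0 0 0 0 -0.025 0;0 0 0 0 0 -0.03 0")

```text
time: 20.38
tcp_pos: [0.6224, -0.043, 0.0913]
orientation: [[0.989, -0.147, 0.001], [-0.147, -0.989, -0.0], [0.001, -0.0, -1.0]]
ft_force: [-0.6, 0.1, -1.0]
gripper_width: 0.0334
grasp_force: 29.2
```

Held, at about 1 N weight. Lifting clear and carrying it to above the tray at (0.400,0.220).

Call:
servo_tool(targets="0 0 0 0 0 -0.03 0;0 0 0 0 0 -0.065 0;0 0 0 0 0 -0.1 0;0 0 0 0 0 -0.14 0;0 0 0 0 0 -0.14 0;0 0 0 -0.02 -0.018 -0.14 0;0 0 0 -0.05 -0.045 -0.14 0;0 0 0 -0.08 -0.072 -0.14 0;0 0 0 -0.11 -0.098 -0.14 0;0 0 0 -0.14 -0.125 -0.14 0;0 0 0 -0.17 -0.15 -0.14 0;0 0 0 -0.2 -0.178 -0.14 0;0 0 0 -0.23 -0.204 -0.14 0;0 0 0 -0.25 -0.22 -0.14 0;0 0 0 -0.258 -0.228 -0.14 0;0 0 0 -0.258 -0.228 -0.14 0;0 0 0 -0.258 -0.228 -0.11 0;0 0 0 -0.258 -0.228 -0.08 0;0 0 0 -0.258 -0.228 -0.05 0;0 0 0 -0.258 -0.228 -0.05 0")

```text
time: 22.88
tcp_pos: [0.3986, 0.2186, 0.1375]
orientation: [[0.989, -0.148, -0.006], [-0.148, -0.989, -0.003], [-0.005, 0.004, -1.0]]
ft_force: [-1.5, -0.5, -1.3]
gripper_width: 0.0335
grasp_force: 29.3
```

Call:
servo_tool(targets="0 0 0 0 0 0.02 0;0 0 0 0 0 0.04 0;0 0 0 0 0 0.06 0;0 0 0 0 0 0.07 0;0 0 0 0 0 0.076 0;0 0 0 0 0 0.079 0;0 0 0 0 0 0.079 0;0 0 0 0 0 0.079 0")

```text
time: 23.88
tcp_pos: [0.4005, 0.2207, 0.0617]
orientation: [[0.989, -0.147, 0.001], [-0.147, -0.989, 0.0], [0.001, -0.001, -1.0]]
ft_force: [-0.9, 0.8, -1.1]
gripper_width: 0.0331
grasp_force: 29.3
```

Call:
servo_tool(targets="0 0 0 0 0 0.002 0;0 0 0 0 0 0.0035 0;0 0 0 0 0 0.0035 0;0 0 0 0 0 0.0035 0")

```text
time: 24.38
tcp_pos: [0.4001, 0.2205, 0.0577]
orientation: [[0.989, -0.147, -0.0], [-0.147, -0.989, -0.0], [-0.0, 0.0, -1.0]]
ft_force: [0.3, 0.7, -1.1]
gripper_width: 0.0332
grasp_force: 29.3
```

Call:
servo_tool(targets="0 0 0 0 0 0.001 0;0 0 0 0 0 0.001 0;0 0 0 0 0 0.001 0")

```text
time: 24.75
tcp_pos: [0.4005, 0.2206, 0.0572]
orientation: [[0.989, -0.147, 0.001], [-0.147, -0.989, 0.0], [0.001, -0.0, -1.0]]
ft_force: [-1.1, -0.1, 5.1]
gripper_width: 0.0335
grasp_force: 29.5
```

Contact felt. Releasing, then rising straight up.

Call:
servo_tool(targets="0 0 0 0 0 0 0.5;0 0 0 0 0 0 0.8;0 0 0 0 0 0 0.8;0 0 0 0 0 0 0.8;0 0 0 0 0 0 0.8;0 0 0 0 0 0 0.8;0 0 0 0 0 0 0.8;0 0 0 0 0 -0.02 0.8;0 0 0 0 0 -0.05 0.8;0 0 0 0 0 -0.09 0.8;0 0 0 0 0 -0.14 0.8;0 0 0 0 0 -0.19 0.8;0 0 0 0.05 0.05 -0.22 0.8;0 0 0 0.08 0.1 -0.22 0.8;0 0 0 0.1 0.15 -0.22 0.8;0 0 0 0.1 0.15 -0.22 0.8;0 0 0 0.1 0.15 -0.22 0.8")

```text
time: 26.88
tcp_pos: [0.4768, 0.0574, 0.2765]
orientation: [[0.989, -0.148, -0.001], [-0.148, -0.989, 0.001], [-0.001, -0.001, -1.0]]
ft_force: [-0.3, 0.6, 0.3]
gripper_width: 0.0704
grasp_force: 0.0
```

```bash
python3 - <<'E'
from h import *
p,d=grab_frame("scene"); q,e=grab_frame("top"); s=state()
print(s["time"],s["tcp_pos"],s["joint_vel"].round(3) if hasattr(s["joint_vel"],"round") else s["joint_vel"])
cv2.imwrite("pics/5.png",np.hstack([cv2.resize(q[130:300,190:390,::-1],(400,400)),cv2.resize(p[150:350,180:380,::-1],(400,400))]))
Q=cloud("top",e); m=(e>0)&(np.hypot(Q[...,0]-.4,Q[...,1]-.22)<.06)&(Q[...,2]>.08)&(Q[...,2]<.11); print(rect(Q,m))
E
```

```text
26.975 [0.47659514 0.05851783 0.27644251] [ 0.015 -0.002  0.001 -0.004 -0.002 -0.001]
(array([401.7, 221.2]), array([28.2, 23.1]), 1.75, 57, np.float64(0.0895))
```

View pics/5.png

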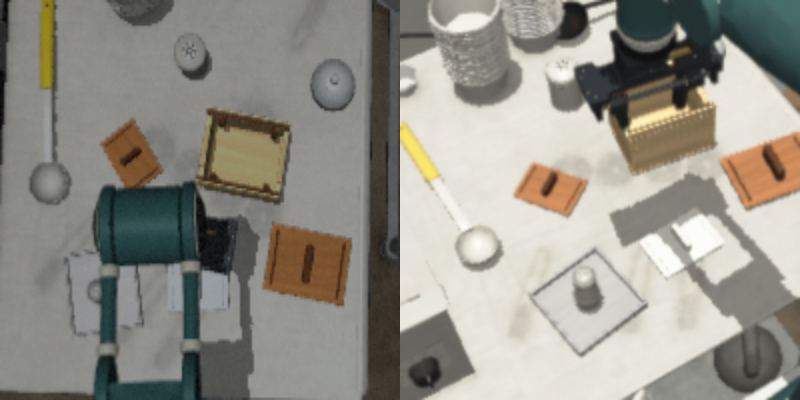

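The shaker stands upright in the middle of the tray (right panel, (585,285)). The lid lies flat, bar up (left panel, (308,263)), the box is empty and the bystanders are in place.

```bash
python3 -c "
from bench import *
print(sign_off())"
```

```text
the job is handed in; nothing more can be done
None
```

The job is handed in at about 27 s, verdict not shown: the lid came out toward world -y and lies flat beside the box, bar up, and the shaker stands upright in the middle of the tray, with the bystanders in the last pictures looking unmoved.

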